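# Hang a lift-off cupboard door on its two pintles and shut it

## Task

Take the small door out of its stand and hang it on the cupboard in the open position: lower it upright so that both hinge sockets go over the two upright pins together, feeling sideways for the pins because the slotted hinge strip may be clamped anywhere along its slots, and keep hold until the door is fully down. Then let go and swing it gently shut against the bumpers. Never force the door against the cupboard, and leave the other things where they are.

Things in the scene. Friction and masses are not known exactly. Their poses are not given: they have to be found in the camera images.
- cabinet: small plywood cupboard without its door, 130 deep (x) x 210 wide (y) x 205 high (z), fixed. Origin: centre of its underside; z up; its open front looks along its own -x, front face at x = -65. An upright steel hinge strip with two knuckles is screwed to its right-hand stile (-y side). A shut door rests on two rubber bumpers 10 thick on the left-hand stile (y = 59)
- seat_low_in (a point): fixed on the cupboard at (-83, -75.5, 45): where the middle of the lower knuckle's flat top would be with the hinge strip slid right in along its slots, towards the opening. The strip is really clamped 2.5 to 16.5 mm further out (along the cupboard's -y), found by sight or feel only; x and z are exact. It does not shift in use. The lower socket comes to rest on this knuckle top, 21 in diameter
- seat_high_in (a point): the same for the upper knuckle, on the cupboard at (-83, -75.5, 155), straight above the lower, on the same strip. On each knuckle top stands a pintle (upright pin) 8 in diameter and 18 high with a blunt end: pin tips at z = 63 and 173. Knuckles are 16 high and stand free in front of the 3 thick strip
- door: loose plywood door, 156 wide (y) x 170 high (z) x 16 thick (x), 0.23 to 0.35 kg, upright in the stand at first, hinge edge (its -y) away from the robot. Origin: centre of its lower edge; z up; outer face looks along its own -x. Hung, its lower edge is at z = 22. Shut, its axes are parallel to the cupboard's; open square, it is turned +90 degrees about z from that (its y along the cupboard's -x)
- door_top (a point): middle of the door's top edge, on the door at (0, 0, 170); axes as the door's. Bare wood 16 thick here, to be gripped across from above: bare for 40 mm to either side and 35 mm below; the balance point is under y = -4. Two steel hinge straps 2.5 thick lie on the outer face from the hinge edge (y = -78) to y = -45. A wooden knob, 22 in diameter, stands 22 out of the outer face at (y = 55, z = 85)
- door_socket_low (a point): centre of the mouth (lower end) of the lower hinge socket, on the door at (0, -90, 23), 12 mm beyond the hinge edge: an upright steel tube, 10 bore, 22 outside, 24 long, open below, closed above. Axes as the door's
- door_socket_high (a point): centre of the mouth of the upper hinge socket, the same tube 110 mm above the lower; on the door at (0, -90, 133). Let go, the hung door sags by about 1 to 2 degrees, as the pins have 1 mm play all round; it swings freely. In a grip it can creep or droop a little when its sockets bump on the pins
- door_stand: wooden door stand fixed to the desk: a base board 105 x 130 x 18 with two cheeks 34 high (tops at z = 52) and 60 long that leave an 18 wide slot, in which the door stands on the base board. Origin: centre of the underside; the slot runs along its y
- tape_measure: pocket tape measure, 37x76x65, standing on the floor inside the cupboard; not to be moved
- screw_box: open cardboard box of screws, 86x113x95, at the right; not to be moved
- screwdriver: screwdriver with a 29 mm handle, 200 long, lying at the right; not to be moved
- sanding_block: cork sanding block, 62x110x34, lying between stand and cupboard, behind; not to be moved
- wood_glue: glue bottle, 40x62x200, standing behind at the left; not to be moved

How it is judged (in metres and radians):
On the way:
1. the door is down on both pintles, standing open by more than 30 degrees and still held in the gripper (z of door_socket_low in the frame of cabinet below 0.048 m and z of door_socket_high in the frame of cabinet below 0.158 m and x of door_socket_low in the frame of cabinet between -0.086 and -0.08 m and x of door_socket_high in the frame of cabinet between -0.086 and -0.08 m and y of door_socket_low in the frame of cabinet between -0.095 and -0.075 m and angle between the y axis of door and the y axis of cabinet, either way round above 0.52 rad and contact force between the fingers and door above 1 N), for 0.2 s.
At the end, for the whole second after the job is handed in: The door hangs upright on both pintles (both socket mouths within 3 mm of the knuckle tops and on the hinge axis) and is shut against the bumpers (within 4 degrees of parallel to the cupboard's front), at rest (z of door_socket_low in the frame of cabinet between 0.042 and 0.048 m and z of door_socket_high in the frame of cabinet between 0.152 and 0.158 m and x of door_socket_low in the frame of cabinet between -0.086 and -0.08 m and y of door_socket_low in the frame of cabinet between -0.095 and -0.075 m and y of door_top in the frame of cabinet above -0.02 m and angle between the y axis of door and the y axis of cabinet, either way round below 0.07 rad and angle between door's own z axis and vertical below 0.06 rad and linear speed of door below 0.02 m/s and angular speed of door below 0.1 rad/s); the robot touches nothing.
It fails at once if the robot, holding or pushing the door, presses or knocks it against the cupboard or its pintles with more than 40 N (contact force between door and cabinet above 40 N and contact force between the fingers and door above 5 N).
It fails at once if the robot hits the cupboard with more than 25 N (contact force between any of the arm, the fingers and cabinet above 25 N).
It fails at once if another thing is shifted by more than 3 cm (distance of any of tape_measure, screw_box, screwdriver, sanding_block, wood_glue from where it was at the start of the episode above 0.03 m).
It also fails if it takes over 72 s, if anything falls off the work surface, if the arm or the gripper's body presses on something with over 40 N, if the wrist force passes 120 N, or if a joint passes its speed limit or range.

## Robot

A 7-joint arm with a two-finger parallel gripper is mounted at the origin on a cart in front of the work surface, level with it; the furniture and walls round the work are solid. World frame = base frame: x ahead of the robot, y to its left, z up, the work surface at z = 0. Lengths are in mm, angles in degrees, forces in N, time in s.
With the tool pointing down it reaches from about 425 to 1025 mm from the base axis. Payload 3.6 kg.
Tool frame: the origin (TCP) lies midway between the tips of the shut fingers; the grasp point (between the pads) lies manip.hold_point_z behind it (manip.hold_point_z is the distance from the TCP to the grasp point, in mm); z points along the fingers, y is the line along which they close (so a half turn about z gives the same grasp; the last joint's range is limited). The gripper opens to 85 mm and grips with 20 to 120 N. Pads are 22 mm wide; open, the fingers measure 114 mm over their backs; the gripper's body (76 mm by 85 mm) begins 54 mm behind the grasp point. The pads swing forward as they close: fully open they stand 13 mm farther back than shut.
Start: joints at [63.283, 33.873, 2.773, 92.16, -1.908, 54.013, -1.931], TCP at [264.064, -675.203, 231.302] pointing down, gripper open.
Joint ranges: [-153.93, 153.93], [-27.13, 128.08], [-72.61, 78.16], [10.71, 143.7], [-87.88, 267.88], [4.46, 118.87], [-176.78, 176.78]. Speed limits (degrees/s): [147.25, 147.25, 180, 180, 180, 180, 180].

## Interface

Orientations are given as [roll, pitch, yaw] about the fixed x, y, z axes, in that order (R = Rz(yaw) Ry(pitch) Rx(roll)).
In Python, from cell import manip gives the robot as it stands.
- The arm moves only by the shell command python3 -m crank 'ROWS' [FORCE]. ROWS is JSON, a list of rows, each a list of 7 numbers: the shift along the tool's x, y, z in mm, then the turn, a rotation vector about the tool's x, y, z in degrees, then the opening, from -1 (shut) to 1 (fully open). A call has 1 to 5 rows; each row shifts and turns the commanded pose from where the row before left it, along the tool's axes as they then stand; what a row does not reach is not made up. A row lasts 1/10 s, in which the tool goes at most 50 mm and 8.59 degrees, less where a joint would pass 70% of its speed; a pose out of reach is approached as far as the arm can. A call with a gripper value outside its range is refused whole. The fingers move at their own pace and stop on an object; FORCE is the grip in N (left out, the last holds). Time passes only in rows, so rows that do not move let the fingers close. It gives the time, the measured TCP pose, the force, the opening and the grip force at its end, in the units of the state.
- manip.get_state(): the state, without advancing time (a new reading comes with each control period).
- manip.capture(name): name is "scene" or "side" or "wrist"; returns a dict with "image" (420x560x3 uint8, red, green, blue), "depth" (420x560 float32, mm along the optical axis (not along the pixel's ray), 0 where there is no reading), "fx", "fy", "cx", "cy" (pixels), "k1" (the pictures are not rectified: a ray, as slopes to the right and down, at radius r is drawn at 1 + k1 r^2 times it, then the intrinsics apply), "extrinsics" (4x4, takes a point from world to camera coordinates); the wrist camera has in their place "tool_from_camera" (4x4, takes a point from camera to tool coordinates, whose origin is the TCP and whose axes are the flange's). Camera axes: x right, y down, z forward; pixel columns grow to the right and rows downward; lengths in mm; the calibration is good to about 2 mm. A picture is of the moment at which its call begins: read the wrist's pose just before it.
- manip.hand_in(): hands the job in; it is judged then, once.
Trained networks look in a picture, given as the dict that the camera call returned (one of the last four; its "shot" number tells which), for a name from the list of things; names that differ only in an ending like _2 or _b are one class to them, and where a whole thing is asked for, a point or a joint stands for the part that bears it (a point fixed in the world has none). Each returns a list of dicts, best first, with "score" (0 to 1); they miss things now and then, are a little off and sometimes report something else, mostly with a low value. They report only what shows in the picture. A call takes as long as a camera call.
- manip.find_in(picture, label): "extent" ([left, top, right, bottom] in pixels, round what is visible of it).
- manip.mark_of(picture, label): "at" ([column, row] in pixels: a listed point, or the origin of a listed thing).
The state is a dict: "time": time; "joints": joint angles; "dq": joint speeds; "tau": joint torques, N m; "eef_pos": TCP position; "ee_rot": TCP orientation; "contact_force": force on the tool from outside, world axes, zero at the start; "wrist_torque": the same for the moment, N m; "width": finger opening in mm; "gripper_force": force on a finger pad.
Only numpy, scipy, OpenCV 4.12 (cv2) and the standard library are available. Lean on these libraries where they do the work, as an engineer would, in place of code of your own. Each camera call takes 0.05 s, during which the arm holds its last target. There are 200 camera calls.

## Working session

There is one attempt and no reset: what is moved stays moved. The work goes in short steps, Python scripts to look and compute and a shell command to move; the robot and the scene stay as the last step left them, time stands still between calls to the robot, and variables do not carry over. Pictures are saved under pics/ and viewed, at most 11 in all, crops included, and the job is handed in when it is done.

```bash
ls; mkdir -p pics
cat > h.py <<'E'
import numpy as np, cv2
from cell import manip
from scipy.spatial.transform import Rotation as R
def ray(p,uv):
    K=np.array([[p['fx'],0,p['cx']],[0,p['fy'],p['cy']],[0,0,1.]])
    # distortion: d = u(1+k1 r^2)
    q=cv2.undistortPoints(np.array([[uv]],float),K,np.array([p['k1'],0,0,0.]))[0,0]
    return np.array([q[0],q[1],1.])
def pose(p,st=None):
    """world_from_camera"""
    if 'extrinsics' in p: return np.linalg.inv(np.array(p['extrinsics']))
    T=np.eye(4);T[:3,:3]=R.from_euler('xyz',st['ee_rot'],degrees=True).as_matrix();T[:3,3]=st['eef_pos']
    return T@np.array(p['tool_from_camera'])
def project(p,W,X):
    c=(np.linalg.inv(W)@np.append(X,1))[:3]; a=c[:2]/c[2]; a=a*(1+p['k1']*(a@a))
    return np.array([p['fx']*a[0]+p['cx'],p['fy']*a[1]+p['cy']])
def tri(obs):
    A=np.zeros((3,3));b=np.zeros(3);L=[]
    for p,W,uv in obs:
        d=W[:3,:3]@ray(p,uv);d/=np.linalg.norm(d);o=W[:3,3];M=np.eye(3)-np.outer(d,d);A+=M;b+=M@o;L.append((M,o))
    X=np.linalg.solve(A,b);return X,[round(float(np.linalg.norm(M@(X-o))),1) for M,o in L]
def onplane(p,W,uv,z):
    d=W[:3,:3]@ray(p,uv);o=W[:3,3];return o+d*(z-o[2])/d[2]
def bydepth(p,W,uv,r=2):
    u,v=int(round(uv[0])),int(round(uv[1]));D=p['depth'][v-r:v+r+1,u-r:u+r+1];D=D[D>0]
    if len(D)==0:return None
    return (W@np.append(ray(p,uv)*np.median(D),1))[:3]
def cloud(p,W,step=1):
    v,u=np.mgrid[0:420:step,0:560:step];D=p['depth'][v,u];m=D>0
    K=np.array([[p['fx'],0,p['cx']],[0,p['fy'],p['cy']],[0,0,1.]])
    q=cv2.undistortPoints(np.stack([u[m],v[m]],1).astype(float)[:,None],K,np.array([p['k1'],0,0,0.]))[:,0]
    P=np.c_[q,np.ones(len(q))]*D[m][:,None]
    return P@W[:3,:3].T+W[:3,3], u[m],v[m]
def save(p,n,box=None,s=1):
    im=p['image'][:,:,::-1]
    if box: im=im[box[1]:box[3],box[0]:box[2]]
    cv2.imwrite('pics/'+n,cv2.resize(im,None,fx=s,fy=s,interpolation=cv2.INTER_CUBIC))
E
python3 - <<'E'
from h import *
np.set_printoptions(precision=1,suppress=True)
st=manip.get_state();print(manip.hold_point_z,st)
ps={}
for n in('scene','side'):
    p=manip.capture(n);W=pose(p);ps[n]=(p,W);save(p,n+'0.png');print(n,W[:3,3])
obs={}
for l in['cabinet','seat_low_in','seat_high_in','door_top','door_socket_low','door_socket_high','door','door_stand','tape_measure','screw_box','screwdriver','sanding_block','wood_glue']:
    o=[]
    for n,(p,W) in ps.items():
        m=manip.mark_of(p,l)
        if m:
            o.append((p,W,m[0]['at']));print(l,n,np.array(m[0]['at']),round(m[0]['score'],2),bydepth(p,W,m[0]['at']))
    if len(o)==2:print('   tri',*tri(o))
E
```

```text
pics
18.700000000000003 {'time': 0.0, 'joints': array([63.3, 33.9,  2.8, 92.2, -1.9, 54. , -1.9]), 'dq': array([-0. , -0. , -0.1,  0. ,  0.1, -0. ,  0. ]), 'tau': array([ -0. , -54.9,   1.5, -19.8,   0. ,   0. ,   0. ]), 'eef_pos': array([ 263.8, -674.4,  230.2]), 'ee_rot': array([-179.9,    0. ,   21.4]), 'contact_force': array([-0.2, -0.9,  0.3]), 'wrist_torque': array([-0., -0.,  0.]), 'gripper_force': 0.0, 'width': 85.53101722385428}
scene [-224.6  408.1  729. ]
side [-401.7  542.3  974.8]
cabinet scene [265.6 229.5] 0.67 [663.8 -50.8  37.9]
cabinet side [273.8 227.9] 0.75 [676.4 -45.8  31.3]
   tri [716.3 -72.8  -3.4] [4.9, 4.9]
seat_low_in scene [296.3 225.8] 0.65 [ 624.  -128.9   47.3]
seat_low_in side [309.8 226. ] 0.75 [ 612.7 -134.1   46.8]
   tri [528.7 -73.3 123.8] [4.2, 4.2]
seat_high_in scene [298.7 191.3] 0.73 [ 618.7 -131.   162. ]
seat_high_in side [310.1 196.1] 0.78 [ 613.4 -131.8  155.3]
   tri [539.5 -81.6 215.1] [1.0, 1.0]
door_top scene [172.5 255. ] 0.65 [483.5 259.1 189.7]
door_top side [200.9 249.8] 0.64 [511.  245.9 186.9]
   tri [521.2 246.6 169.4] [8.5, 8.
[... 483 characters left out ...]
.5 253.4  18.7] [0.7, 0.7]
tape_measure scene [260.1 218.9] 0.67 [691.6 -48.4  59. ]
tape_measure side [268.1 216.8] 0.7 [705.3 -42.4  56.1]
   tri [784.7 -89.5  -9.5] [4.9, 4.9]
screw_box scene [357.6 204. ] 0.69 [ 640.3 -363.2   39.7]
screw_box side [362.  201.7] 0.91 [ 648.2 -358.    36.8]
   tri [ 608.8 -329.6   68.3] [4.2, 4.2]
screwdriver scene [400.7 233.4] 0.53 [ 468.7 -384.    25.1]
screwdriver side [403.1 230.1] 0.58 [ 476.5 -388.2   23.4]
   tri [ 485.3 -400.2   10.9] [2.1, 2.1]
sanding_block scene [168.4 256.8] 0.66 [706.7 223.7  18.1]
wood_glue scene [122.4 272.4] 0.95 [699.1 347.2  21.2]
wood_glue side [149.9 270.7] 0.98 [698.3 343.2  13.8]
   tri [650.1 351.2  57.3] [1.4, 1.4]
```

View pics/scene0.png

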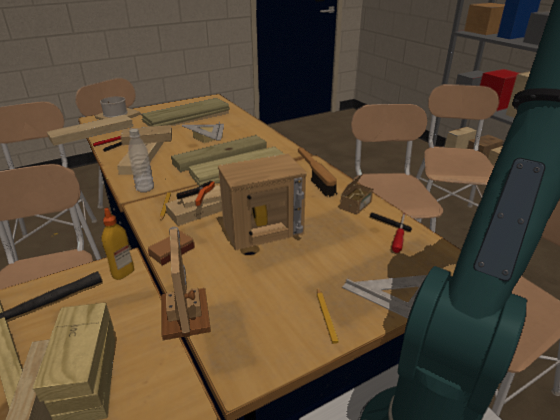

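View pics/side0.png

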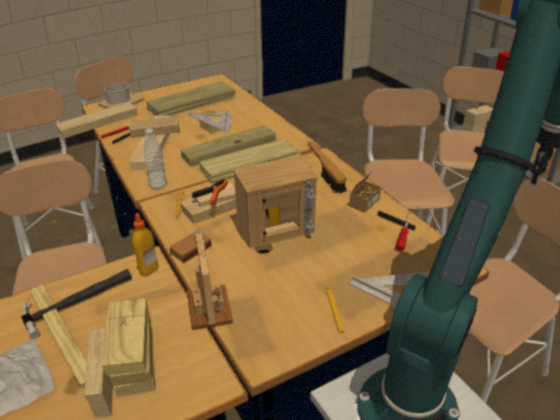

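The scene view shows the door edge-on in its stand at about (180,290), the cupboard at (262,205) and its hinge strip at (298,210). The side view is similar, with only a short baseline, so I'll get coarse poses from the depth and then move in with the wrist camera.

Run:
```python
from h import *
np.set_printoptions(precision=1,suppress=True)
for n in('scene','side'):
    p=manip.capture(n);W=pose(p);P,u,v=cloud(p,W)
    for l in('cabinet','door','door_stand'):
        f=manip.find_in(p,l)
        if not f: continue
        b=f[0]['extent'];print(n,l,np.array(b),round(f[0]['score'],2))
        m=(u>b[0]-3)&(u<b[2]+3)&(v>b[1]-3)&(v<b[3]+3);Q=P[m]
        if l=='cabinet':
            T=Q[(Q[:,2]>195)&(Q[:,2]<215)]
        elif l=='door': T=Q[(Q[:,2]>80)&(Q[:,2]<200)]
        else: T=Q[(Q[:,2]>10)&(Q[:,2]<60)]
        r=cv2.minAreaRect(T[:,:2].astype(np.float32));print(len(T),r,'z',np.percentile(T[:,2],[5,50,95]), 'med',np.median(T,0))
p=manip.capture('wrist');print(p['tool_from_camera'],p['fx'])
```

```text
scene cabinet [220.6 154.  307.1 249. ] 0.62
1987 ((710.3048706054688, -65.4490966796875), (214.4783477783203, 139.7965087890625), 81.57650756835938) z [199.6 206.2 208. ] med [696.4 -57.8 206.2]
scene door [170.4 226.7 193.9 332.7] 0.91
995 ((509.72900390625, 237.94363403320312), (38.419715881347656, 181.81134033203125), 74.39680480957031) z [ 91.4 171.2 191.6] med [445.5 258.4 171.2]
scene door_stand [162.3 291.  210.8 340.1] 0.61
1705 ((491.94354248046875, 253.36471557617188), (105.53036499023438, 138.03643798828125), 73.38710021972656) z [15.4 21.5 55.4] med [466.2 267.2  21.5]
side cabinet [233.1 154.7 320.2 248.5] 0.81
1961 ((708.7371826171875, -67.37016296386719), (215.53627014160156, 142.20265197753906), 81.62944793701172) z [199.5 204.3 207.3] med [699.5 -61.1 204.3]
side door [194.4 230.5 218.2 324.7] 0.79
645 ((506.284423828125, 237.7822265625), (38.47699737548828, 181.3896942138672), 74.47083282470703) z [ 94.7 177.8 188.7] med [446.  260.  177.8]
side door_stand [186.2 285.7 233.4 330.4] 0.84
1303 ((490.802001953125, 251.67982482910156), (104.7733154296875, 141.63983154296875), 72.73912048339844) z [13.6 19.6 53.7] med [468.8 267.8  19.6]
[[   0.    -1.    -0.3   72.9]
 [   1.    -0.     0.    -1.1]
 [  -0.    -0.3    1.  -142.8]
 [   0.     0.     0.     1. ]] 342.8886432350433
```

```bash
python3 -m crank '[[30,-25,-35,0,0,0,1],[38,-33,-35,0,0,0,1],[38,-33,-35,0,0,0,1],[38,-33,-35,0,0,0,1],[38,-33,-30,0,0,0,1]]' 30; python3 -m crank '[[38,-33,0,0,0,0,1],[38,-33,0,0,0,0,1],[38,-33,0,0,0,0,1],[38,-33,0,0,0,0,1],[38,-33,0,0,0,0,1]]';python3 -m crank '[[38,-33,0,0,0,0,1],[35,-33,0,0,0,0,1],[0,0,0,0,0,8,1],[0,0,0,0,0,8,1],[0,0,0,0,0,8,1]]';python3 -m crank '[[0,0,0,0,0,6,1],[0,0,0,0,0,0,1],[0,0,0,0,0,0,1],[0,0,0,0,0,0,1]]'
```

```text
time: 2.35
eef_pos: [359.7, -494.3, 377.6]
ee_rot: [179.9, -0.0, 21.3]
contact_force: [-0.1, -0.2, 0.5]
width: 85.3
gripper_force: 0.0
time: 2.85
eef_pos: [475.8, -272.2, 376.3]
ee_rot: [180.0, -0.0, 21.3]
contact_force: [1.6, -0.6, -1.0]
width: 85.5
gripper_force: 0.0
time: 3.35
eef_pos: [519.2, -185.7, 376.0]
ee_rot: [180.0, -0.0, -2.9]
contact_force: [0.0, -0.4, 0.3]
width: 85.3
gripper_force: 0.0
time: 3.75
eef_pos: [519.0, -186.3, 375.9]
ee_rot: [-180.0, -0.0, -8.6]
contact_force: [0.4, 0.5, -0.2]
width: 85.4
gripper_force: 0.0
```

```bash
cat > look.py <<'E'
from h import *
import sys
np.set_printoptions(precision=1,suppress=True)
st=manip.get_state();p=manip.capture('wrist');W=pose(p,st);print(st['time'],st['eef_pos'],st['ee_rot'],st['joints'],'F',st['contact_force'],st['wrist_torque'],'w',st['width'],st['gripper_force'])
save(p,sys.argv[1])
np.savez(sys.argv[1]+'.npz',W=W,**{k:p[k] for k in p if k!='extrinsics'})
for l in sys.argv[2:]:
    for m in manip.mark_of(p,l)[:2]: print(l,np.array(m['at']),round(m['score'],2),bydepth(p,W,m['at']))
E
python3 look.py w1.png cabinet seat_low_in seat_high_in
```

```text
3.75 [ 519.  -186.3  375.9] [-180.    -0.    -8.6] [ 18.   13.   -3.6 104.9   0.9  62.1 -84.5] F [ 0.4  0.5 -0.2] [ 0.   0.  -0.1] w 85.43736173765002 0.0
cabinet [207.5  95.4] 0.16 [ 615.8 -130.9  173.1]
seat_low_in [227.1  99.7] 0.79 [ 615.  -133.6   62.2]
seat_high_in [205.3  93.6] 0.61 [ 619.1 -126.   156.9]
```

View image.

View pics/w1.png

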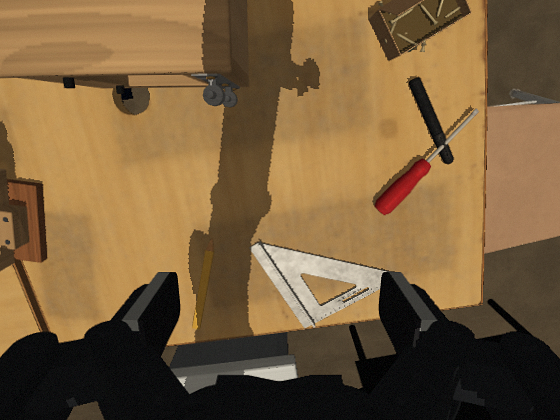

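The wrist view shows the two knuckles with pins at about (213,90) (upper) and (230,98) (lower), against the front right edge of the cupboard. Next I'll move so the whole cupboard top is in view.

```bash
python3 -m crank '[[21,-44,-9,0,0,0,1],[21,-44,-8,0,0,0,1],[20,-43,-8,0,0,0,1],[0,0,0,0,0,0,1],[0,0,0,0,0,0,1]]'; python3 look.py w2.png cabinet seat_low_in seat_high_in
python3 - <<'E'
import cv2,numpy as np
a=cv2.imread('pics/w1.png')[70:120,180:260];b=cv2.imread('pics/w2.png')
cv2.imwrite('pics/w12.png',np.vstack([cv2.resize(a,None,fx=5,fy=5,interpolation=cv2.INTER_CUBIC)[:,:400],cv2.resize(b,(400,300))]))
E
```

```text
time: 4.45
eef_pos: [600.5, -64.6, 400.8]
ee_rot: [-180.0, 0.0, -8.4]
contact_force: [-0.5, -0.7, -0.3]
width: 85.3
gripper_force: 0.0
4.45 [600.5 -64.6 400.8] [-180.     0.    -8.4] [  7.4  16.5  -7.2  96.7   2.2  66.9 -98.9] F [-0.5 -0.7 -0.3] [-0.1 -0.  -0.1] w 85.34378719709544 0.0
seat_low_in [324.3 144.6] 0.66 [ 619.5 -130.2   63.3]
seat_high_in [332.3 153.9] 0.7 [ 618.1 -127.3  155.4]
```

View pics/w12.png

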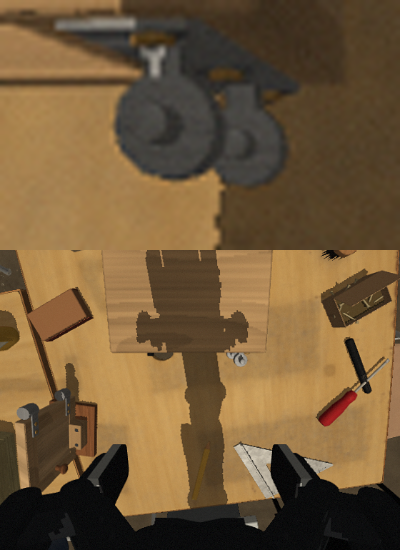

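In the enlarged w1 crop, the upper pin tip sits at about (210,93.5) in the full image and the knuckle disc centre at about (213,95.4). In w2 the cupboard top, the hinge and the door are all in view.

Run:
```python
from h import *
np.set_printoptions(precision=1,suppress=True)
p=dict(np.load('w2.png.npz'));W=p['W'];P,u,v=cloud(p,W)
T=P[(abs(P[:,2]-205)<6)&(P[:,0]>600)&(P[:,1]<80)&(P[:,1]>-220)]
print('top z',np.median(T[:,2]),len(T));r=cv2.minAreaRect(T[:,:2].astype(np.float32));print(r)
# side/front edges by line fits: front edge min x per y bin
a=np.radians(-8.4);
def edge(T,ax,sgn,lo,hi):
    c=np.cos(a);s=np.sin(a);L=np.c_[T[:,0]*c+T[:,1]*s,-T[:,0]*s+T[:,1]*c] # cab axes
    o=1-ax;b=np.round(L[:,o]/4);pts=[]
    for k in np.unique(b):
        q=L[b==k][:,ax]
        if len(q)>8:pts.append((k*4,q.max() if sgn>0 else q.min()))
    pts=np.array(pts);pts=pts[8:-8];f=np.polyfit(pts[:,0],pts[:,1],1);res=pts[:,1]-np.polyval(f,pts[:,0]);k=abs(res)<2;f=np.polyfit(pts[k,0],pts[k,1],1)
    return np.degrees(np.arctan(f[0])),np.polyval(f,np.median(pts[:,0])),res.std()
print('front',edge(T,0,-1,0,0),'left',edge(T,1,1,0,0),'right',edge(T,1,-1,0,0))
# grey discs by top-down cloud near hinge
for z0,z1 in((150,160),(165,180),(40,50),(58,68)):
    H=P[(P[:,2]>z0)&(P[:,2]<z1)&(abs(P[:,0]-615)<25)&(abs(P[:,1]+135)<30)];print(z0,len(H),np.median(H,0) if len(H) else '', H.min(0) if len(H) else '',H.max(0) if len(H) else '')
for n in('w1','w2'):
    p=dict(np.load(n+'.png.npz'));P,u,v=cloud(p,p['W'])
    D=P[(P[:,2]>170)&(P[:,2]<205)&(P[:,1]>150)&(P[:,0]<620)]
    if n=='w2':print('doortop',len(D),np.median(D[:,2]),cv2.minAreaRect(D[:,:2].astype(np.float32)))
    H=P[(P[:,2]>150)&(P[:,2]<160)&(abs(P[:,0]-615)<25)&(abs(P[:,1]+135)<30)]
    print(n,cv2.minEnclosingCircle(H[:,:2].astype(np.float32)))
save(p,'w2z.png',(300,120,380,170),5);save(p,'w2d.png',(0,180,160,320),4)
```

```text
top z 205.1568437592813 32731
((707.4521484375, -63.749412536621094), (214.6829833984375, 126.16378021240234), 81.38189697265625)
front (np.float64(-0.12806040956961431), np.float64(646.7555976169423), np.float64(0.4096482838242155)) left (np.float64(0.07441730314511956), np.float64(146.51381302913865), np.float64(0.4763402935315671)) right (np.float64(0.3509234979319168), np.float64(-66.23121366284116), np.float64(0.46908453991478105))
150 222 [ 619.6 -130.7  155.2] [ 608.  -142.   150.1] [ 628.7 -121.7  159.9]
165 45 [ 618.  -131.2  172.8] [ 614.2 -135.3  165. ] [ 621.6 -127.9  175.1]
40 55 [ 614.6 -127.7   45.1] [ 608.3 -142.    41.9] [ 620.  -121.9   48.8]
58 22 [ 617.8 -131.7   63.5] [ 614.5 -135.4   59.6] [ 620.3 -128.4   64.6]
w1 ((632.2772216796875, -135.49240112304688), 25.52353858947754)
doortop 2545 185.892948181924 ((524.5013427734375, 244.75050354003906), (20.81886863708496, 154.9704132080078), 73.38917541503906)
w2 ((618.3621215820312, -131.958740234375), 10.678912162780762)
```

View pics/w2z.png

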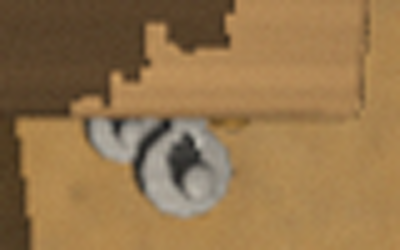

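View pics/w2d.png

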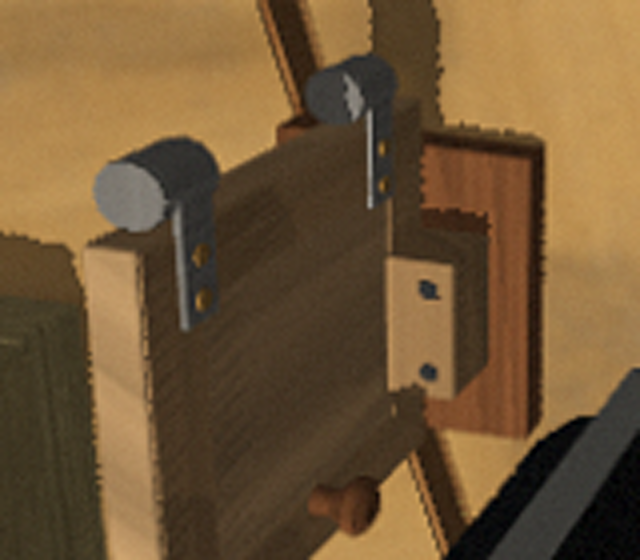

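The w2 crop shows the upper knuckle with its pin tip at about (339,156) and the lower one behind it. In the door crop the straps and sockets are at the far end and the knob is on the face towards the cupboard (world -y). Fit for the pins: axis ≈ (617.7,-131.7), so the strip is about 5 mm out, and the cupboard yaw is about -8.4. Next I'll go over the door.

```bash
python3 -m crank '[[-22,-41,0,0,0,0,1],[-22,-41,0,0,0,0,1],[-22,-41,0,0,0,0,1],[-22,-41,0,0,0,0,1],[-22,-41,0,0,0,0,1]]'; python3 -m crank '[[-22,-41,0,0,0,0,1],[-22,-41,0,0,0,0,1],[0,0,0,0,0,7.3,1],[0,0,0,0,0,0,1],[0,0,0,0,0,0,1]]'; python3 look.py d1.png door_top door_socket_high door_socket_low
cat > door.py <<'E'
from h import *
import sys
np.set_printoptions(precision=1,suppress=True)
p=dict(np.load(sys.argv[1]));W=p['W'];P,u,v=cloud(p,W)
zt=float(sys.argv[2])
T=P[(abs(P[:,2]-zt)<4)&(P[:,1]>150)&(P[:,1]<330)&(P[:,0]<620)&(P[:,0]>380)]
print('top',len(T),np.median(T[:,2]),cv2.minAreaRect(T[:,:2].astype(np.float32)))
a=np.radians(-16);L=np.c_[T[:,0]*np.cos(a)+T[:,1]*np.sin(a),-T[:,0]*np.sin(a)+T[:,1]*np.cos(a)]
b=np.round(L[:,0]/4);q=[]
for k in np.unique(b):
    y=L[b==k][:,1];q.append((k*4,y.min(),y.max()))
q=np.array(q)[3:-3]
for i in(1,2):
    f=np.polyfit(q[:,0],q[:,i],1);print('edge yaw',-16+np.degrees(np.arctan(f[0])),(q[:,i]-np.polyval(f,q[:,0])).std())
print('len',np.percentile(L[:,0],[.3,99.7]),'mid y',np.median((q[:,1]+q[:,2])/2),'width',np.median(q[:,2]-q[:,1]))
E
python3 door.py d1.png.npz 188
```

```text
time: 5.15
eef_pos: [521.2, 152.9, 401.1]
ee_rot: [180.0, -0.0, -8.8]
contact_force: [-0.4, -0.1, -0.7]
width: 85.3
gripper_force: 0.0
time: 5.65
eef_pos: [491.5, 238.6, 400.8]
ee_rot: [179.9, -0.0, -16.0]
contact_force: [-0.3, 0.2, 0.0]
width: 85.6
gripper_force: 0.0
5.65 [491.5 238.6 400.8] [179.9  -0.  -16. ] [ -17.5   12.1  -15.9  103.     3.7   65.4 -140.7] F [-0.3  0.2  0. ] [-0.1 -0.   0.1] w 85.55057922329961 0.0
door_top [260.7 180.8] 0.64 [499.  256.8 187.9]
door_socket_high [264.5  89.5] 0.69 [585.9 227.  178.2]
door_socket_low [266.7  93. ] 0.67 [582.  225.9 178. ]
top 2314 187.9410779827245 ((501.73052978515625, 251.1268310546875), (16.629440307617188, 154.32615661621094), 73.54176330566406)
edge yaw -16.932067897184865 0.27151467331742507
edge yaw -16.380133236119615 0.2902721098293551
len [336.6 490.1] mid y 379.4949344899164 width 15.625159381889688
```

```bash
python3 -m crank '[[10.7,-14.7,0,0,0,0.6,1],[0,0,48,0,0,0,1],[0,0,48,0,0,0,1],[0,0,30,0,0,0,1],[0,0,0,0,0,0,1]]'; python3 look.py d2.png door_top; python3 door.py d2.png.npz 188
```

```text
time: 6.35
eef_pos: [502.6, 249.1, 270.4]
ee_rot: [179.6, 0.4, -16.6]
contact_force: [-0.6, 0.0, 0.1]
width: 85.4
gripper_force: 0.0
6.35 [502.6 249.1 270.4] [179.6   0.4 -16.6] [ -19.1   20.3  -15.4  110.5    6.8   50.7 -144.6] F [-0.6  0.   0.1] [-0.   0.1 -0.1] w 85.41993079788269 0.0
door_top [275.3 224.1] 0.71 [500.4 252.5 188.1]
top 5012 188.02981652606093 ((501.2780456542969, 252.22500610351562), (16.796062469482422, 155.75875854492188), 73.53181457519531)
edge yaw -16.374443165605314 0.19764761240692796
edge yaw -16.304964367808353 0.3321821680469998
len [335.8 490.2] mid y 380.3274615034039 width 15.531653225314585
```

```bash
python3 -m crank '[[1,-2,0,0,0,0,1],[0,0,40,0,0,0,1],[0,0,40,0,0,0,1],[0,0,30,0,0,0,1],[0,0,0,0,0,0,1]]';  python3 -m crank '[[0,0,0,0,0,0,1],[0,0,0,0,0,0,1]]'
```

```text
time: 6.95
eef_pos: [505.8, 252.9, 163.3]
ee_rot: [179.8, 0.2, -16.5]
contact_force: [-0.5, -1.7, 0.9]
width: 85.6
gripper_force: 0.0
time: 7.15
eef_pos: [508.7, 254.9, 167.6]
ee_rot: [-179.8, -0.2, -16.5]
contact_force: [-0.7, -0.3, 0.1]
width: 85.3
gripper_force: 0.0
```

```bash
python3 -m crank '[[0,0,0,0,0,0,1],[0,0,0,0,0,0,1],[0,0,0,0,0,0,1]]'; python3 -c "
from h import *
print(manip.get_state())"
```

```text
time: 7.45
eef_pos: [507.1, 253.8, 165.8]
ee_rot: [-179.9, -0.1, -16.5]
contact_force: [0.6, -0.9, 0.5]
width: 85.3
gripper_force: 0.0
{'time': 7.45, 'joints': array([ -21.08081297,   28.02797728,  -13.64545714,  115.47801331,
         10.5018162 ,   37.54354249, -148.07049729]), 'dq': array([-0.02751291,  0.42603399,  0.06613627,  0.32218449, -0.05133911,
       -0.07304553, -0.03720133]), 'tau': array([-3.01328721e-03, -4.41189587e+01, -1.74651649e+00, -1.48307115e+01,
        7.37077149e-03, -7.99598463e-03,  5.10835252e-04]), 'eef_pos': array([507.14883845, 253.80762449, 165.80947702]), 'ee_rot': array([-1.79938058e+02, -6.84184567e-02, -1.65433132e+01]), 'contact_force': array([ 0.61135005, -0.86365851,  0.53302955]), 'wrist_torque': array([0.00765886, 0.00286517, 0.03870021]), 'gripper_force': 0.0, 'width': 85.33232338652887}
```

```bash
python3 -m crank '[[-1,3,8,0,0,0,1],[0,0,8,0,0,0,1],[0,0,0,0,0,0,1],[0,0,0,0,0,0,1],[0,0,0,0,0,0,1]]';  python3 -m crank '[[0,0,0,0,0,0,-0.2],[0,0,0,0,0,0,-1],[0,0,0,0,0,0,-1],[0,0,0,0,0,0,-1],[0,0,0,0,0,0,-1]]' 90;  python3 -m crank '[[0,0,0,0,0,0,-1],[0,0,0,0,0,0,-1],[0,0,0,0,0,0,-1],[0,0,0,0,0,0,-1]]'
```

```text
time: 7.95
eef_pos: [504.9, 251.1, 148.7]
ee_rot: [180.0, 0.0, -16.5]
contact_force: [0.8, 0.1, 0.0]
width: 85.3
gripper_force: 0.0
time: 8.45
eef_pos: [505.1, 251.0, 149.2]
ee_rot: [-180.0, -0.0, -16.5]
contact_force: [-0.0, 0.6, -0.5]
width: 15.1
gripper_force: 87.6
time: 8.85
eef_pos: [505.1, 251.2, 149.2]
ee_rot: [-180.0, -0.0, -16.5]
contact_force: [0.6, -1.3, 2.6]
width: 14.7
gripper_force: 88.0
```

```bash
python3 -m crank '[[0,0,-8,0,0,0,-1],[0,0,-18,0,0,0,-1],[0,0,-26,0,0,0,-1],[0,0,-26,0,0,0,-1],[0,0,-18,0,0,0,-1]]';  python3 -m crank '[[0,0,-4,0,0,0,-1],[3,12,0,0,0,0,-1],[5,24,0,0,0,0,-1],[6,30,0,0,0,0,-1],[6,30,0,0,0,0,-1]]';  python3 -m crank '[[6,30,0,0,0,0,-1],[6,30,0,0,0,0,-1],[6,30,0,0,0,0,-1],[6,30,0,0,0,0,-1],[6,30,0,0,0,0,-1]]'; python3 -m crank '[[6,30,0,0,0,0,-1],[6,30,0,0,0,0,-1],[6,30,0,0,0,0,-1],[3,20,0,0,0,0,-1],[0,8,0,0,0,0,-1]]';python3 -m crank '[[0,0,0,0,0,-3,-1],[0,0,0,0,0,-5.2,-1],[0,0,0,0,0,0,-1],[0,0,0,0,0,0,-1],[0,0,0,0,0,0,-1]]'; python3 look.py h1.png door_top door_socket_high seat_high_in seat_low_in
```

```text
time: 9.35
eef_pos: [504.6, 251.0, 246.3]
ee_rot: [-180.0, -0.0, -16.5]
contact_force: [0.7, -0.1, -1.8]
width: 15.0
gripper_force: 88.1
time: 9.85
eef_pos: [495.0, 150.8, 247.1]
ee_rot: [179.8, 0.2, -16.5]
contact_force: [0.7, -0.1, -1.3]
width: 15.1
gripper_force: 88.0
time: 10.35
eef_pos: [480.5, -1.5, 247.3]
ee_rot: [179.9, 0.2, -16.6]
contact_force: [0.3, 0.0, -3.5]
width: 15.1
gripper_force: 88.0
time: 10.85
eef_pos: [466.8, -121.3, 247.4]
ee_rot: [179.9, 0.2, -16.8]
contact_force: [0.6, -0.4, -2.3]
width: 14.8
gripper_force: 88.1
time: 11.35
eef_pos: [469.0, -117.7, 248.6]
ee_rot: [-180.0, 0.1, -8.4]
contact_force: [0.5, -0.3, -2.3]
width: 14.8
gripper_force: 88.1
11.35 [ 469.  -117.7  248.6] [-180.     0.1   -8.4] [ 17.7  15.6 -11.  121.2   4.2  43.6 -94.3] F [ 0.5 -0.3 -2.3] [ 0. -0.  0.] w 14.766139645169964 88.0787193775177
door_top [278.1 335.5] 0.98 [ 465.5 -116.1  287.7]
door_socket_high [276.6  71.4] 0.91 [ 552.8 -128.5  277.3]
door_socket_high [525.5 125.2] 0.45 [ 490.4 -387.5   20.9]
seat_low_in [267.6  26.5] 0.71 [ 616.4 -128.3   46.2]
```

```bash
cat > rel.py <<'E'
from h import *
import sys
np.set_printoptions(precision=1,suppress=True)
p=dict(np.load(sys.argv[1]));zt=float(sys.argv[2]) # door top z
W=p['W'];P,u,v=cloud(p,W)
c,s=np.cos(np.radians(-8.4)),np.sin(np.radians(-8.4))
C=np.c_[P[:,0]*c+P[:,1]*s,-P[:,0]*s+P[:,1]*c,P[:,2]]
T=C[(abs(C[:,2]-zt)<4)&(abs(C[:,1]+47)<40)&(C[:,0]>400)&(C[:,0]<640)]
b=np.round(T[:,0]/4);q=[]
for k in np.unique(b):
    y=T[b==k][:,1];q.append((k*4,y.min(),y.max(),np.median(T[b==k][:,2])))
q=np.array(q)[2:-2]
f=[np.polyfit(q[:,0],q[:,i],1) for i in(1,2,3)]
print('top edges: yaw err',[np.degrees(np.arctan(g[0])) for g in f],'x range',T[:,0].min(),T[:,0].max(),'z',np.median(T[:,2]))
S=C[(abs(C[:,2]-(zt-13))<4)&(abs(C[:,1]+47)<30)&(C[:,0]>T[:,0].max()-2)&(C[:,0]<T[:,0].max()+30)]
print('socket',len(S),cv2.minEnclosingCircle(S[:,:2].astype(np.float32)),np.median(S,0), 'extrap mid y at socket', np.mean([np.polyval(g,T[:,0].max()+12) for g in f[:2]]))
for z,d in((155,4),(173,4),(45,4),(63,4)):
    K=C[(abs(C[:,2]-z)<d)&(abs(C[:,0]-630)<16)&(abs(C[:,1]+42)<25)]
    if len(K)>5:print(z,len(K),cv2.minEnclosingCircle(K[:,:2].astype(np.float32)),np.median(K,0),K.min(0),K.max(0))
E
python3 rel.py h1.png.npz 287.7
```

```text
top edges: yaw err [np.float64(2.9411594457709573), np.float64(-3.379700199283536), np.float64(-0.074564772712739)] x range 456.8683381599924 555.7115657061977 z 287.4475332218681
socket 3876 ((565.2283325195312, -48.561771392822266), 13.82201099395752) [567.8 -47.1 277.4] extrap mid y at socket -47.59289590028101
155 39 ((620.942138671875, -41.22986602783203), 5.308717727661133) [619.9 -41.  153.4] [619.1 -46.5 151.2] [621.  -35.9 155.2]
45 255 ((636.54052734375, -40.534385681152344), 13.884815216064453) [636.  -40.   45.1] [625.7 -51.8  41.1] [645.  -29.4  48.9]
63 101 ((635.7509155273438, -45.841026306152344), 11.703659057617188) [630.1 -42.   62.8] [625.6 -52.4  59.2] [645.5 -37.7  66.1]
```

View pics/h1.png

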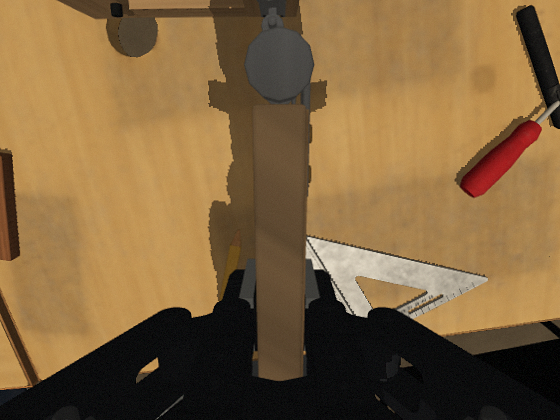

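The view from above the held door shows the upper socket disc at (279,64), with the hinge just beyond it at (272,18). The door hangs true. I'll move to about 40 mm short of the pins and lower, to compare socket and pin in one picture.

```bash
python3 -m crank '[[4,-2,8,0,0,0,-1],[7,-3,12,0,0,0,-1],[7,-2,12,0,0,0,-1],[4,0,8,0,0,0,-1],[0,0,5,0,0,0,-1]]'; python3 -m crank '[[0,0,0,0,0,0,-1],[0,0,0,0,0,0,-1],[0,0,0,0,0,0,-1]]'; python3 look.py h2.png door_top seat_high_in; python3 rel.py h2.png.npz 242.7;python3 - <<'E'
from h import *
p=dict(np.load('h2.png.npz'));save(p,'h2z.png',(230,0,330,120),5)
E
```

```text
time: 12.1
eef_pos: [492.6, -114.2, 202.4]
ee_rot: [-180.0, 0.1, -8.3]
contact_force: [-0.2, 0.5, -1.3]
width: 15.3
gripper_force: 88.0
time: 12.4
eef_pos: [492.2, -114.5, 204.2]
ee_rot: [180.0, -0.0, -8.4]
contact_force: [-0.9, 0.3, -1.7]
width: 15.2
gripper_force: 88.0
12.4 [ 492.2 -114.5  204.2] [180.   -0.   -8.4] [ 16.2  20.7 -10.4 121.3   5.9  38.5 -96.6] F [-0.9  0.3 -1.7] [-0. -0. -0.] w 15.203548181016373 88.0255651473999
door_top [279.9 334.8] 0.69 [ 488.9 -113.5  243.5]
seat_high_in [280.   72.3] 0.54 [ 575.5 -126.2  233.2]
seat_high_in [274.2  43.5] 0.26 [ 583.9 -125.6  233.3]
top edges: yaw err [np.float64(4.010315193822365), np.float64(-4.347890993852049), np.float64(0.05515537319526631)] x range 479.32972875745605 578.1417750859863 z 243.17363422501717
socket 3100 ((587.4882202148438, -42.13935852050781), 14.115806579589844) [589.9 -40.8 233. ] extrap mid y at socket -40.96401786777621
155 724 ((629.5460205078125, -40.76288604736328), 10.365918159484863) [625.  -41.  155.1] [619.2 -51.1 151.1] [630.3 -30.4 158.8]
173 6 ((626.0421142578125, -40.71905517578125), 1.1581724882125854) [626.  -40.5 169.3] [625.6 -41.9 169. ] [626.1 -39.6 170.8]
```

View pics/h2z.png

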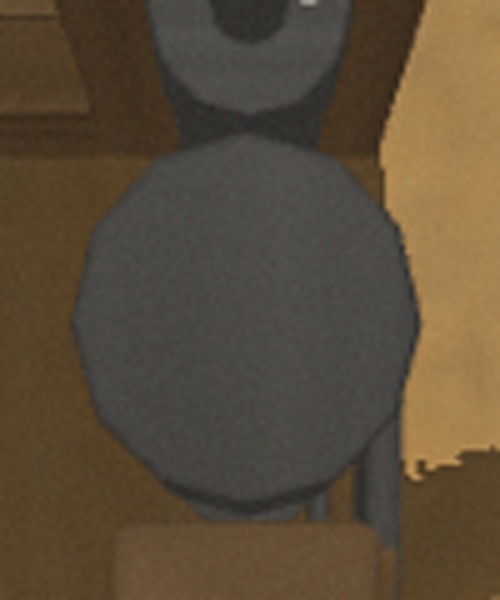

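The crop shows the socket disc centred on column 279.4 and the knuckle and pin on about 280.2, so the sideways offset is under 0.5 mm. 40 mm remain in x.

```bash
python3 -m crank '[[5,0,0,0,0,0,-1],[12,0,0,0,0,0,-1],[12,0,0,0,0,0,-1],[8,0,0,0,0,0,-1],[3,0,0,0,0,0,-1]]'; python3 -m crank '[[0,0,8,0,0,0,-1],[0,0,8,0,0,0,-1],[0,0,5,0,0,0,-1],[0,0,0,0,0,0,-1],[0,0,0,0,0,0,-1]]'; python3 look.py h3.png; python3 rel.py h3.png.npz 222.3
```

```text
time: 13.05
eef_pos: [533.0, -120.3, 203.8]
ee_rot: [-180.0, 0.0, -8.3]
contact_force: [-1.2, 0.2, -1.8]
width: 14.5
gripper_force: 88.1
time: 13.55
eef_pos: [531.5, -120.1, 182.6]
ee_rot: [-180.0, 0.0, -8.3]
contact_force: [0.7, -0.1, -2.3]
width: 15.0
gripper_force: 88.3
13.55 [ 531.5 -120.1  182.6] [-180.     0.    -8.3] [ 15.4  25.   -9.8 117.6   6.7  37.9 -97.2] F [ 0.7 -0.1 -2.3] [-0. -0. -0.] w 14.95813623962489 88.25482606887817
top edges: yaw err [np.float64(4.455041478513661), np.float64(-4.707252769049856), np.float64(-0.06752040229552474)] x range 519.1585961632397 617.9075461630977 z 221.52709501779577
socket 4086 ((641.820068359375, -40.838539123535156), 24.49018669128418) [630.3 -40.2 211.5] extrap mid y at socket -40.76583437304009
155 18 ((620.7874755859375, -41.02237319946289), 4.520101070404053) [620.1 -42.  154.6] [619.6 -45.5 151.7] [621.  -36.5 155.6]
173 42 ((645.3414306640625, -40.70947265625), 11.628453254699707) [645.1 -50.1 173.7] [644.9 -52.3 169.2] [645.5 -29.1 176.9]
```

```bash
python3 -m crank '[[0,0,5,0,0,0,-1],[0,0,3,0,0,0,-1],[0,0,0,0,0,0,-1],[0,0,2,0,0,0,-1],[0,0,0,0,0,0,-1]]'; python3 -m crank '[[0,0,2,0,0,0,-1],[0,0,0,0,0,0,-1],[0,0,0,0,0,0,-1]]'; python3 -m crank '[[0,0,2,0,0,0,-1],[0,0,0,0,0,0,-1],[0,0,0,0,0,0,-1]]'
```

```text
time: 14.1
eef_pos: [531.6, -120.2, 172.7]
ee_rot: [180.0, 0.0, -8.3]
contact_force: [-1.0, 0.4, -1.5]
width: 14.7
gripper_force: 88.3
time: 14.4
eef_pos: [531.7, -120.2, 170.9]
ee_rot: [180.0, 0.0, -8.3]
contact_force: [0.3, -0.7, -3.6]
width: 14.6
gripper_force: 88.1
time: 14.7
eef_pos: [531.6, -120.2, 168.8]
ee_rot: [180.0, 0.0, -8.3]
contact_force: [-0.4, -0.8, -3.2]
width: 15.2
gripper_force: 88.1
```

```bash
python3 -m crank '[[0,0,2,0,0,0,-1],[0,0,0,0,0,0,-1],[0,0,0,0,0,0,-1]]'; python3 -m crank '[[0,0,2,0,0,0,-1],[0,0,0,0,0,0,-1],[0,0,0,0,0,0,-1]]'; python3 -c "
from h import *
s=manip.get_state();print(s['contact_force'],s['wrist_torque'])"
```

```text
time: 15.0
eef_pos: [531.6, -120.2, 166.8]
ee_rot: [180.0, 0.0, -8.3]
contact_force: [0.4, 0.3, -2.5]
width: 14.8
gripper_force: 88.1
time: 15.3
eef_pos: [531.6, -120.2, 164.8]
ee_rot: [-180.0, 0.0, -8.3]
contact_force: [0.7, 0.1, -1.6]
width: 14.9
gripper_force: 88.0
[ 0.73151961  0.06983631 -1.57184937] [-0.02707485  0.02171116 -0.05884487]
```

```bash
python3 -m crank '[[0,0,2,0,0,0,-1],[0,0,2,0,0,0,-1],[0,0,0,0,0,0,-1],[0,0,0,0,0,0,-1]]'; python3 -m crank '[[0,0,2,0,0,0,-1],[0,0,1,0,0,0,-1],[0,0,0,0,0,0,-1],[0,0,0,0,0,0,-1]]';  python3 -m crank '[[0,0,1,0,0,0,-1],[0,0,1,0,0,0,-1],[0,0,0,0,0,0,-1],[0,0,0,0,0,0,-1]]'
```

```text
time: 15.7
eef_pos: [531.6, -120.2, 160.8]
ee_rot: [-180.0, 0.0, -8.3]
contact_force: [0.5, -0.5, -2.1]
width: 15.3
gripper_force: 88.0
time: 16.1
eef_pos: [531.7, -120.2, 157.9]
ee_rot: [180.0, 0.0, -8.3]
contact_force: [-0.7, 0.2, -1.8]
width: 15.1
gripper_force: 88.1
time: 16.5
eef_pos: [531.7, -120.2, 155.9]
ee_rot: [180.0, 0.0, -8.3]
contact_force: [0.5, -0.0, -2.7]
width: 14.9
gripper_force: 88.1
```

```bash
python3 -m crank '[[0,0,1,0,0,0,-1],[0,0,1,0,0,0,-1],[0,0,0,0,0,0,-1],[0,0,0,0,0,0,-1]]'; python3 -m crank '[[0,0,1,0,0,0,-1],[0,0,0,0,0,0,-1],[0,0,0,0,0,0,-1],[0,0,0,0,0,0,-1]]'; python3 look.py h4.png; python3 rel.py h4.png.npz 193
```

```text
time: 16.9
eef_pos: [531.7, -120.2, 153.8]
ee_rot: [180.0, 0.0, -8.3]
contact_force: [0.4, 0.7, -2.9]
width: 14.6
gripper_force: 88.1
time: 17.3
eef_pos: [531.9, -120.2, 153.1]
ee_rot: [180.0, -0.0, -8.3]
contact_force: [0.7, -0.4, -1.9]
width: 14.9
gripper_force: 88.4
17.3 [ 531.9 -120.2  153.1] [180.   -0.   -8.3] [ 14.9  27.5  -9.2 118.8   7.6  34.2 -97.9] F [ 0.7 -0.4 -1.9] [-0.  -0.1  0. ] w 14.876335349136793 88.41273665428162
top edges: yaw err [np.float64(4.300108551895004), np.float64(-4.768444744694479), np.float64(0.04941341712243068)] x range 519.7481527747403 618.337786196517 z 192.0005938524218
socket 4931 ((640.6187744140625, -40.58060836791992), 24.687158584594727) [632.6 -40.3 182. ] extrap mid y at socket -40.86137211959303
155 122 ((635.0086059570312, -40.77294158935547), 15.563862800598145) [644.8 -45.7 155.5] [619.4 -52.4 151.1] [645.4 -29.  158.9]
173 545 ((630.359619140625, -40.8123893737793), 18.99106216430664) [644.8 -42.8 174.3] [614.1 -52.4 169. ] [645.4 -29.  177. ]
63 15 ((622.8372192382812, -49.22379684448242), 1.5147755146026611) [622.3 -49.4  64.7] [621.6 -50.1  61.5] [624.1 -48.3  66.6]
```

```bash
python3 -m crank '[[0,0,0.7,0,0,0,-1],[0,0,0,0,0,0,-1],[0,0,0,0,0,0,-1]]'; python3 -m crank '[[0,0,0.7,0,0,0,-1],[0,0,0,0,0,0,-1],[0,0,0,0,0,0,-1]]'; python3 look.py h5.png;python3 - <<'E'
from h import *
np.set_printoptions(precision=1,suppress=True)
for n in('scene','side'):
    p=manip.capture(n);W=pose(p);save(p,n+'5.png',(200,130,360,270),4)
    for l in('door_top','door_socket_low','door_socket_high'):
        for m in manip.mark_of(p,l)[:1]:print(n,l,m['at'],m['score'])
E
```

```text
time: 17.65
eef_pos: [531.9, -120.2, 152.7]
ee_rot: [180.0, -0.0, -8.3]
contact_force: [-2.8, 0.4, 4.2]
width: 14.6
gripper_force: 89.1
time: 17.95
eef_pos: [531.9, -120.2, 152.6]
ee_rot: [180.0, -0.0, -8.3]
contact_force: [-3.1, 0.4, 9.6]
width: 14.7
gripper_force: 90.2
17.95 [ 531.9 -120.2  152.6] [180.   -0.   -8.3] [ 14.9  27.6  -9.2 118.8   7.6  34.1 -98. ] F [-3.1  0.4  9.6] [0.1 0.3 0. ] w 14.724850237957384 90.16742706298828
scene door_top [311.5, 199.2] 0.82
scene door_socket_low [300.7, 226.1] 0.7
scene door_socket_high [299.8, 191.2] 0.79
side door_top [324.8, 198.4] 0.74
side door_socket_low [307.4, 228.7] 0.86
side door_socket_high [310.8, 200.2] 0.97
```

View pics/scene5.png

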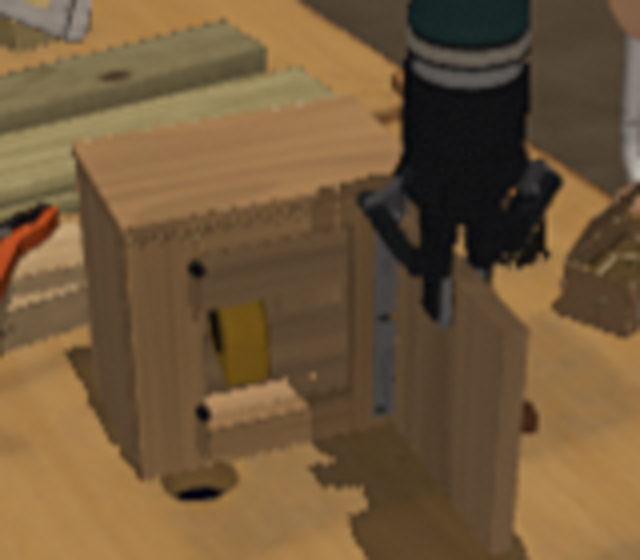

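The door is seated: the vertical reaction appeared at TCP z≈153, which puts the lower edge at 22, and the scene crop shows it standing square on the right stile. I'll ease the load, open, and rise.

```bash
python3 -m crank '[[0,0,-0.7,0,0,0,-1],[0,0,0,0,0,0,-1],[0,0,0,0,0,0,-0.7],[0,0,0,0,0,0,-0.4],[0,0,0,0,0,0,0]]' 40; python3 -m crank '[[0,0,0,0,0,0,0.6],[0,0,0,0,0,0,0.6],[0,0,0,0,0,0,0.6],[0,0,-10,0,0,0,0.6],[0,0,-30,0,0,0,0.6]]'; python3 -m crank '[[0,0,-40,0,0,0,0.6],[0,0,-30,0,0,0,0.6],[0,0,0,0,0,0,0.6],[0,0,0,0,0,0,0.6]]'; python3 look.py r1.png door_top; python3 rel.py r1.png.npz 192
```

```text
time: 18.9
eef_pos: [531.6, -120.2, 151.9]
ee_rot: [-180.0, 0.0, -8.3]
contact_force: [1.0, -0.2, 1.1]
width: 38.6
gripper_force: 0.0
time: 19.4
eef_pos: [529.6, -119.9, 190.8]
ee_rot: [-180.0, 0.4, -8.3]
contact_force: [0.6, 0.2, -0.7]
width: 68.2
gripper_force: 0.0
time: 19.8
eef_pos: [532.0, -120.3, 263.4]
ee_rot: [180.0, -0.1, -8.3]
contact_force: [-0.7, 1.0, -0.5]
width: 67.7
gripper_force: 0.0
19.8 [ 532.  -120.3  263.4] [180.   -0.1  -8.3] [ 16.5  19.  -10.9 113.3   4.8  47.9 -95.3] F [-0.7  1.  -0.5] [-0.   0.1  0. ] w 67.74074432319676 0.0
door_top [280. 235.] 0.91 [ 525.3 -119.2  190.5]
top edges: yaw err [np.float64(-0.0678485915319384), np.float64(0.02508190999853962), np.float64(1.0137777920855773)] x range 460.51778759779444 616.1925387202832 z 190.6483071103703
socket 873 ((630.5934448242188, -40.83030319213867), 18.44887924194336) [628.8 -40.5 182.1] extrap mid y at socket -40.68982174831169
155 87 ((633.270751953125, -40.718807220458984), 16.63990020751953) [644.7 -40.5 155.4] [616.9 -52.1 151.1] [645.5 -29.5 158.2]
173 89 ((630.13037109375, -40.75336837768555), 18.456172943115234) [621.8 -48.9 175. ] [614.3 -52.  169.8] [644.8 -29.5 176.9]
63 15 ((619.5675659179688, -49.35041046142578), 2.438992500305176) [619.1 -49.2  65.1] [617.3 -50.2  63.7] [621.9 -47.3  66.3]
```

```bash
python3 -m crank '[[-10,12,0,0,0,0,-1],[-15,18,0,0,0,0,-1],[-14,18,0,0,0,0,-1],[0,0,0,0,0,0,-1],[0,0,0,0,0,0,-1]]' 25; python3 -m crank '[[0,0,20,0,0,0,-1],[0,0,30,0,0,0,-1],[0,0,30,0,0,0,-1],[0,0,15,0,0,0,-1],[0,0,0,0,0,0,-1]]'; python3 -m crank '[[0,0,0,0,0,0,-1],[0,0,0,0,0,0,-1],[0,0,0,0,0,0,-1]]'
cat > path.py <<'E'
import numpy as np
px,py,r=629.9,-40.7,125
pos=None
for t in range(0,95,5):
    a=np.radians(t);d=np.array([-np.cos(a),np.sin(a)]);n=np.array([-np.sin(a),-np.cos(a)])
    T=np.array([px,py])+r*d+(8+11*np.sin(a)+14.5*np.cos(a))*n
    print(t,T.round(1), '' if pos is None else ('tool step',(T[0]-pos[0]).round(1),(-(T[1]-pos[1])).round(1)));pos=T
E
python3 path.py; python3 -c "
import numpy as np
from h import *
s=manip.get_state();x,y,z=s['eef_pos'];c,q=np.cos(np.radians(-8.4)),np.sin(np.radians(-8.4));print(x*c+y*q,-x*q+y*c,z,s['width'],s['contact_force'])"
```

```text
time: 20.4
eef_pos: [485.0, -162.6, 261.5]
ee_rot: [-180.0, 0.1, -8.4]
contact_force: [0.2, 0.6, 0.1]
width: 0.1
gripper_force: 0.0
time: 20.9
eef_pos: [485.0, -160.6, 164.8]
ee_rot: [-179.9, 0.3, -8.2]
contact_force: [-0.7, 0.7, 1.3]
width: -0.0
gripper_force: 0.0
time: 21.2
eef_pos: [487.1, -162.1, 168.3]
ee_rot: [180.0, -0.1, -8.3]
contact_force: [-0.1, 0.1, -0.5]
width: 0.1
gripper_force: 0.0
0 [504.9 -63.2] 
5 [503.3 -53.1] ('tool step', np.float64(-1.6), np.float64(-10.1))
10 [502.6 -42.8] ('tool step', np.float64(-0.7), np.float64(-10.3))
15 [502.7 -32.4] ('tool step', np.float64(0.1), np.float64(-10.5))
20 [503.8 -21.8] ('tool step', np.float64(1.0), np.float64(-10.5))
25 [505.7 -11.2] ('tool step', np.float64(2.0), np.float64(-10.6))
30 [508.6  -0.8] ('tool step', np.float64(2.9), np.float64(-10.5))
35 [512.5   9.5] ('tool step', np.float64(3.9), np.float64(-10.3))
40 [517.3  19.6] ('tool step', np.float64(4.8), np.float64(-10.0))
45 [523.1  29.3] ('tool step', np.float64(5.8), np.float64(-9.7))
50 [529.8  38.5] ('tool step', np.float64(6.7), np.float64(-9.2))
55 [537.5  47.2] ('tool step', np.float64(7.6), np.float64(-8.7))
60 [545.9  55.2] ('tool step', np.float64(8.5), np.float64(-8.0))
65 [555.2  62.4] ('tool step', np.float64(9.3), np.float64(-7.2))
70 [565.3  68.8] ('tool step', np.float64(10.0), np.float64(-6.4))
75 [575.9  74.2] ('tool step', np.float64(10.7), np.float64(-5.5))
80 [587.2  78.7] ('tool step', np.float64(11.2), np.float64(-4.4))
85 [598.9  82.1] ('tool step', np.float64(11.7), np.float64(-3.4))
90 [610.9  84.3] ('tool step', np.float64(12.0), np.float64(-2.2))
505.5821359134944 -89.22541496344827 168.281359773168 0.09416706194112397 [-0.0816518   0.13879208 -0.47821283]
```

```bash
python3 -m crank '[[0,-7,0,0,0,0,-1],[0,-8,0,0,0,0,-1],[0,-5,0,0,0,0,-1],[0,-3,0,0,0,0,-1],[0,-3,0,0,0,0,-1]]'; python3 -m crank '[[-1,-4,0,0,0,0,-1],[-1,-5,0,0,0,0,-1],[-0.3,-5,0,0,0,0,-1],[-0.3,-5,0,0,0,0,-1],[0,-5,0,0,0,0,-1]]'; python3 -m crank '[[0,-5,0,0,0,0,-1],[0.5,-5,0,0,0,0,-1],[0.5,-5,0,0,0,0,-1],[1,-5,0,0,0,0,-1],[1,-5,0,0,0,0,-1]]';python3 look.py s1.png door_top
python3 - <<'E'
from h import *
np.set_printoptions(precision=1,suppress=True)
p=dict(np.load('s1.png.npz'));P,u,v=cloud(p,p['W'])
D=P[(P[:,2]>184)&(P[:,2]<196)&(P[:,1]>-200)&(P[:,1]<100)&(P[:,0]<660)&(P[:,0]>440)];print(len(D),cv2.minAreaRect(D[:,:2].astype(np.float32)),D.min(0),D.max(0))
E
```

```text
time: 21.7
eef_pos: [490.0, -135.8, 167.3]
ee_rot: [180.0, -0.0, -8.3]
contact_force: [-0.9, -0.9, -0.2]
width: -0.2
gripper_force: 0.3
time: 22.2
eef_pos: [490.8, -111.7, 167.2]
ee_rot: [180.0, 0.0, -8.3]
contact_force: [-0.4, -0.1, 0.8]
width: -0.1
gripper_force: 0.1
time: 22.7
eef_pos: [497.6, -87.5, 167.2]
ee_rot: [180.0, -0.0, -8.3]
contact_force: [-0.1, -0.6, -0.0]
width: 0.3
gripper_force: 0.1
22.7 [497.6 -87.5 167.2] [180.   -0.   -8.3] [  11.9   23.9   -9.1  123.1    6.7   33.5 -100.4] F [-0.1 -0.6 -0. ] [-0.1 -0.   0. ] w 0.3298156649995956 0.06836942047812045
door_top [256.7 201.7] 0.92 [539.8 -84.8 191.1]
17048 ((531.4033203125, -94.61820983886719), (41.27798080444336, 152.82791137695312), 59.1485595703125) [ 474.7 -130.9  184. ] [600.9 -39.1 196. ]
```

View pics/s1.png

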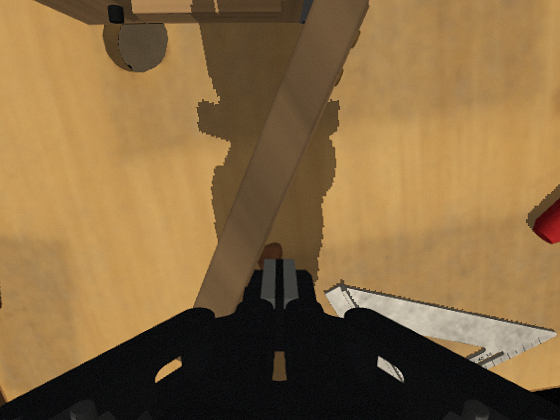

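The door is swinging with the closed fingers behind it, now about 25–30° towards shut. I'll keep following the arc.

```bash
python3 -m crank '[[1,-5,0,0,0,0,-1],[1.4,-5.2,0,0,0,0,-1],[1.5,-5.2,0,0,0,0,-1],[2,-5.2,0,0,0,0,-1],[2,-5.1,0,0,0,0,-1]]'; python3 -m crank '[[2.4,-5,0,0,0,0,-1],[2.4,-5,0,0,0,0,-1],[2.9,-4.9,0,0,0,0,-1],[2.9,-4.8,0,0,0,0,-1],[3.3,-4.6,0,0,0,0,-1]]'; python3 -m crank '[[3.4,-4.6,0,0,0,0,-1],[3.8,-4.4,0,0,0,0,-1],[3.8,-4.3,0,0,0,0,-1],[4.2,-4,0,0,0,0,-1],[4.3,-4,0,0,0,0,-1]]';  python3 -m crank '[[4.6,-3.6,0,0,0,0,-1],[4.7,-3.6,0,0,0,0,-1],[5,-3.2,0,0,0,0,-1],[5,-3.2,0,0,0,0,-1],[0,0,0,0,0,0,-1]]'; python3 look.py s2.png door_top
python3 - <<'E'
from h import *
np.set_printoptions(precision=1,suppress=True)
p=dict(np.load('s2.png.npz'));P,u,v=cloud(p,p['W'])
D=P[(P[:,2]>187)&(P[:,2]<193)&(P[:,1]>-200)&(P[:,1]<100)&(P[:,0]<660)&(P[:,0]>440)];print(len(D),cv2.minAreaRect(D[:,:2].astype(np.float32)),D.min(0),D.max(0))
save(p,'s2.png')
E
```

```text
time: 23.3
eef_pos: [509.2, -63.1, 167.2]
ee_rot: [-180.0, -0.0, -8.3]
contact_force: [-0.1, -0.8, -0.8]
width: 0.4
gripper_force: 0.1
time: 23.8
eef_pos: [526.5, -41.2, 167.2]
ee_rot: [180.0, 0.0, -8.3]
contact_force: [-0.2, -0.2, 0.3]
width: -0.1
gripper_force: 0.1
time: 24.3
eef_pos: [549.0, -23.1, 167.2]
ee_rot: [180.0, 0.0, -8.3]
contact_force: [0.3, 0.1, -0.8]
width: 0.1
gripper_force: 0.1
time: 24.8
eef_pos: [570.9, -12.1, 167.3]
ee_rot: [-180.0, -0.1, -8.3]
contact_force: [0.4, 0.8, 0.8]
width: 0.1
gripper_force: 0.0
24.8 [570.9 -12.1 167.3] [-180.    -0.1   -8.3] [   3.3   27.8   -8.9  115.1    6.8   37.5 -108.3] F [0.4 0.8 0.8] [-0. -0.  0.] w 0.0581585096944947 0.0
door_top [351.4 224.4] 0.64 [599.6 -42.2 191.3]
18847 ((593.8826293945312, -43.993812561035156), (29.44123077392578, 156.3642120361328), 11.743409156799316) [ 574.8 -119.4  187. ] [622.8  35.  193. ]
```

View pics/s2.png

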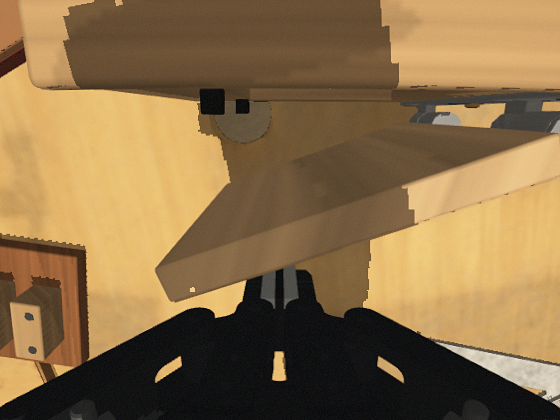

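The door is about 70° round with roughly 20° left to the bumpers, which show as black pads at (212,101) and (242,105). I'll slow down.

```bash
python3 -m crank '[[2,-1,0,0,0,0,-1],[4,-2,0,0,0,0,-1],[4,-2,0,0,0,0,-1],[4,-1.6,0,0,0,0,-1],[4,-1.6,0,0,0,0,-1]]'; python3 -m crank '[[4,-1.4,0,0,0,0,-1],[4,-1.2,0,0,0,0,-1],[3,-1,0,0,0,0,-1],[3,-0.8,0,0,0,0,-1],[3,-0.8,0,0,0,0,-1]]'; python3 -m crank '[[2,-0.5,0,0,0,0,-1],[2,-0.5,0,0,0,0,-1],[0,0,0,0,0,0,-1],[0,0,0,0,0,0,-1]]'
cat > ang.py <<'E'
from h import *
import sys
np.set_printoptions(precision=1,suppress=True)
p=dict(np.load(sys.argv[1]));P,u,v=cloud(p,p['W'])
c,s=np.cos(np.radians(-8.4)),np.sin(np.radians(-8.4))
C=np.c_[P[:,0]*c+P[:,1]*s,-P[:,0]*s+P[:,1]*c,P[:,2]]
T=C[(abs(C[:,2]-191)<4)&(C[:,0]<646)&(C[:,0]>585)&(abs(C[:,1]-50)<75)]
b=np.round(T[:,1]/4);q=np.array([(k*4,T[b==k][:,0].min(),T[b==k][:,0].max(),np.median(T[b==k][:,2])) for k in np.unique(b) if (b==k).sum()>5])[2:-2]
for i in(1,2,3):
    f=np.polyfit(q[:,0],q[:,i],1);print(i,'slope deg',np.degrees(np.arctan(f[0])),np.median(q[:,i]))
print('y range',T[:,1].min(),T[:,1].max())
st=manip.get_state();x,y,z=st['eef_pos'];print('tcp cab',x*c+y*s,-x*s+y*c,z)
E
python3 look.py s3.png door_top; python3 ang.py s3.png.npz
```

```text
time: 25.4
eef_pos: [589.2, -7.0, 167.2]
ee_rot: [-180.0, -0.0, -8.3]
contact_force: [0.0, 0.1, 0.4]
width: 0.3
gripper_force: 0.1
time: 25.9
eef_pos: [606.4, -4.5, 167.2]
ee_rot: [180.0, 0.0, -8.3]
contact_force: [-0.1, -0.3, 0.1]
width: 0.3
gripper_force: 0.1
time: 26.3
eef_pos: [610.3, -4.1, 167.2]
ee_rot: [-180.0, 0.0, -8.3]
contact_force: [0.4, -0.0, 0.2]
width: -0.2
gripper_force: 0.0
26.3 [610.3  -4.1 167.2] [-180.     0.    -8.3] [   2.4   30.3   -8.7  110.     6.8   40.1 -108.7] F [ 0.4 -0.   0.2] [ 0.1 -0.  -0. ] w -0.1522123650468084 0.005458363569346147
door_top [372.7 255.4] 0.9 [625.6 -41.1 191.2]
1 slope deg -4.140929247026457 616.3187684758781
2 slope deg -3.2802581299390923 633.888893941494
3 slope deg -0.842790927832018 190.9412124900277
y range -23.740025416887377 124.95873867470027
tcp cab 604.2868100530219 85.08170241389102 167.19813324051668
```

```bash
python3 -m crank '[[1.5,0,0,0,0,0,-1],[1.5,0,0,0,0,0,-1],[1,0,0,0,0,0,-1],[0,0,0,0,0,0,-1],[0,0,0,0,0,0,-1]]'; python3 -m crank '[[1,0,0,0,0,0,-1],[1,0,0,0,0,0,-1],[0,0,0,0,0,0,-1],[0,0,0,0,0,0,-1]]';python3 look.py s4.png door_top; python3 ang.py s4.png.npz
```

```text
time: 26.9
eef_pos: [614.4, -4.7, 167.2]
ee_rot: [180.0, 0.0, -8.3]
contact_force: [0.8, 0.4, -0.4]
width: -0.4
gripper_force: 0.0
time: 27.3
eef_pos: [616.4, -5.0, 167.2]
ee_rot: [-180.0, -0.0, -8.3]
contact_force: [0.1, 0.1, 0.1]
width: -0.1
gripper_force: 0.0
27.3 [616.4  -5.  167.2] [-180.    -0.    -8.3] [   2.4   30.7   -8.7  109.3    6.8   40.5 -108.6] F [0.1 0.1 0.1] [ 0.  0. -0.] w -0.08442644287298329 0.03629766650192323
door_top [371.6 260.4] 0.74 [629.5 -41.5 191. ]
1 slope deg -1.5863764640648164 620.3363957444096
2 slope deg -0.618882335216583 638.0779386111271
3 slope deg -0.8054716818652448 190.9594329284617
y range -24.83995565516524 124.99234375668446
tcp cab 610.398784555096 85.14648621460671 167.19916588491006
```

```bash
python3 -m crank '[[0.8,0,0,0,0,0,-1],[0,0,0,0,0,0,-1],[0,0,0,0,0,0,-1]]'; python3 -m crank '[[0.8,0,0,0,0,0,-1],[0,0,0,0,0,0,-1],[0,0,0,0,0,0,-1]]';python3 -m crank '[[0.8,0,0,0,0,0,-1],[0,0,0,0,0,0,-1],[0,0,0,0,0,0,-1]]';python3 look.py s5.png; python3 ang.py s5.png.npz
```

```text
time: 27.7
eef_pos: [617.1, -5.1, 167.2]
ee_rot: [180.0, 0.0, -8.3]
contact_force: [0.2, 0.3, -0.7]
width: -0.4
gripper_force: 0.1
time: 28.0
eef_pos: [617.7, -5.1, 167.1]
ee_rot: [180.0, 0.0, -8.3]
contact_force: [-0.6, 0.1, 0.1]
width: 0.1
gripper_force: 0.4
time: 28.3
eef_pos: [617.8, -5.1, 167.1]
ee_rot: [180.0, 0.1, -8.3]
contact_force: [-3.1, 0.0, 2.0]
width: -0.1
gripper_force: 1.7
28.3 [617.8  -5.1 167.1] [180.    0.1  -8.3] [   2.5   30.8   -8.7  109.     6.8   40.8 -108.5] F [-3.1  0.   2. ] [0.1 0.7 0. ] w -0.06143943102954335 1.7044628720032051
1 slope deg -0.7965570469204608 621.4018980273204
2 slope deg -0.04096402823036711 638.8978219985809
3 slope deg -0.8414324221388414 190.90843792351495
y range -24.918953203947154 124.99418714252437
tcp cab 611.8591170328453 85.16579292747528 167.05451229814577
```

Contact with the bumpers shows as a 3 N reaction. Now I'll back off slowly and rise clear.

```bash
python3 -m crank '[[-0.5,0,0,0,0,0,-1],[-0.5,0,0,0,0,0,-1],[-1,0,0,0,0,0,-1],[-2,0,0,0,0,0,-1],[-4,0,0,0,0,0,-1]]'; python3 -m crank '[[-10,0,0,0,0,0,-1],[-15,0,0,0,0,0,-1],[-15,0,-10,0,0,0,-1],[0,0,-40,0,0,0,-1],[0,0,-40,0,0,0,-1]]'; python3 -m crank '[[0,0,-20,0,0,0,-1],[0,0,0,0,0,0,-1],[0,0,0,0,0,0,-1],[0,0,0,0,0,0,-1]]'; python3 look.py e1.png door_top; python3 ang.py e1.png.npz
```

```text
time: 28.85
eef_pos: [611.8, -4.3, 167.5]
ee_rot: [-180.0, -0.1, -8.4]
contact_force: [-0.8, -0.2, -0.3]
width: -0.3
gripper_force: 0.0
time: 29.35
eef_pos: [568.9, 1.9, 257.9]
ee_rot: [180.0, 0.2, -8.3]
contact_force: [1.6, -0.8, -0.4]
width: -0.0
gripper_force: 0.0
time: 29.75
eef_pos: [569.8, 1.6, 276.1]
ee_rot: [180.0, 0.1, -8.3]
contact_force: [-0.7, -0.5, -0.0]
width: 0.3
gripper_force: 0.0
29.75 [569.8   1.6 276.1] [180.    0.1  -8.3] [   3.    20.1  -10.1  109.5    4.4   50.9 -107.6] F [-0.7 -0.5 -0. ] [-0.  0.  0.] w 0.31401319341477174 0.0
door_top [331.6 127.3] 0.91 [626.7 -40.5 191.1]
1 slope deg -1.7914732651211338 618.5912284739804
2 slope deg -2.0328360598617436 634.8685700513466
3 slope deg -0.9973316766282073 190.83928413460552
y range -24.94745361517579 124.9819908275936
tcp cab 563.6881043628667 84.80460938488773 275.7829170330016
```

```bash
python3 -m crank '[[0,0,0,0,0,0,-1],[0,0,0,0,0,0,-1],[0,0,0,0,0,0,-1],[0,0,0,0,0,0,-1],[0,0,0,0,0,0,-1]]'; python3 look.py e2.png; python3 ang.py e2.png.npz;python3 -m crank '[[0,0,0,0,0,0,-1],[0,0,0,0,0,0,-1],[0,0,0,0,0,0,-1],[0,0,0,0,0,0,-1],[0,0,0,0,0,0,-1]]'; python3 look.py e3.png; python3 ang.py e3.png.npz
```

```text
time: 30.35
eef_pos: [571.2, 1.7, 277.1]
ee_rot: [180.0, 0.0, -8.3]
contact_force: [0.1, 0.2, -0.1]
width: -0.1
gripper_force: 0.0
30.35 [571.2   1.7 277.1] [180.    0.   -8.3] [   3.    20.1  -10.1  109.4    4.4   50.9 -107.6] F [ 0.1  0.2 -0.1] [-0.   0.1 -0.1] w -0.062372759868920234 0.0
1 slope deg -1.7434563059297516 618.5320840720154
2 slope deg -1.9644623978860063 635.2003584170234
3 slope deg -0.9746594286890338 190.7149071871338
y range -24.97378110930069 124.98889420960651
tcp cab 564.8272425311723 85.09814392980437 277.18583642671337
time: 30.9
eef_pos: [571.2, 1.7, 277.2]
ee_rot: [180.0, -0.0, -8.3]
contact_force: [-0.6, 0.0, 0.2]
width: 0.2
gripper_force: 0.0
30.9 [571.2   1.7 277.2] [180.   -0.   -8.3] [   3.    20.1  -10.1  109.4    4.4   50.9 -107.6] F [-0.6  0.   0.2] [-0.  0.  0.] w 0.2104896592539026 0.0
1 slope deg -1.7562700872268897 618.4616294121942
2 slope deg -1.9946309260854176 635.1965817620451
3 slope deg -0.981406639067277 190.7373952051503
y range -24.988158462129334 124.99689340531977
tcp cab 564.8005025161609 85.05985578519706 277.2125563279676
```

```bash
python3 -c "
from cell import manip
print(manip.hand_in())"
```

```text
the job is handed in; nothing more can be done
None
```

The door is hung on both pins and shut, and the job is handed in, but no verdict came back; by camera it rests about 2° from parallel (limit 4°), it is still, and the robot is clear of it.

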